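# Fetch the check weight from behind the reagent containers

### The arm

A 6-joint arm with a two-finger parallel gripper is mounted at the origin on the work surface. World frame = base frame: x ahead of the robot, y to its left, z up, the work surface at z = 0. Lengths are in mm, angles in rad, forces in N, time in s.
With the tool pointing down it reaches from about 200 to 875 mm from the base axis. Payload 3.4 kg.
Tool frame: the origin (TCP) lies at the very end of the fingers, on their centre line; the grasp point (between the pads) lies 19 mm behind it; z points along the fingers, y is the direction in which the jaws open and shut (so a half turn about z gives the same grasp; the last joint's range is limited). The gripper opens to 94 mm and grips with 3 to 60 N. Pads are 16 mm wide; open, the fingers measure 119 mm over their backs; the gripper's body (75 mm by 177 mm) begins 78 mm behind the grasp point.
Start: joints at [-1.272, 0.276, 1.505, -0, 1.361, -0.121], TCP at [234.361, -525.11, 205.493] pointing down, gripper open.
Joint ranges: [-2.89, 2.89], [-0.75, 2.08], [0.22, 2.7], [-1.18, 4.32], [0.11, 2.71], [-2.7, 2.7]. Speed limits (rad/s): [2.57, 2.57, 3.14, 3.14, 3.14, 3.14].

### API

Orientations are given as a 3x3 rotation matrix whose columns are the frame's x, y, z axes.
In Python, from station import bot gives the robot as it stands. The module is installed in compiled form; this text tells all that it offers.
- The arm moves only by the shell command python3 -m handwheel 'ROWS' [OPENING]. ROWS is JSON, one flat list of numbers, 4 for each row, row after row: the shift along the tool's x, y, z scaled (see below), then the turn about the tool's z scaled (see below). A call has 1 to 5 rows; each row is the pose to reach, as a shift and turn from the pose commanded when the call began, along the tool's axes at that moment, turning the shorter way round; what a row does not reach only later rows make up. The controller multiplies each number of a shift by 400 mm and each number of a turn by 360 degrees. A row lasts 1/12 s, in which the tool goes at most 41.7 mm and 7.16 degrees, less where a joint would pass 70% of its speed; a pose out of reach is approached as far as the arm can. A call with a number of a shift or a turn outside -1 to 1 is refused whole. A call with a gripper value outside its range is refused whole. OPENING is the gripper's target within -1 to 1 (shut at 1, half-way at 0, fully open at -1), set as the call begins (- or left out, the last holds). The fingers move at their own pace and stop on an object; the grip force is fixed at half the most. Time passes only in rows, so rows that repeat a pose let the fingers close. It gives the time, the measured TCP pose, the force and the opening at its end, in the units of the state.
- bot.read_state(): the state, without advancing time (a new reading comes with each control period).
- bot.get_image(name): name is "side" or "top" or "wrist"; returns the picture (384x512x3 uint8, red, green, blue); there is no depth.
- bot.get_calibration(name): a dict with "fx", "fy", "cx", "cy" (pixels), "xyz" and "attitude" of the camera in the world; the wrist camera has in their place "mount" (4x4, takes a point from camera to tool coordinates, whose origin is the TCP and whose axes are the flange's). Camera axes: x right, y down, z forward; pixel columns grow to the right and rows downward; lengths in mm; the calibration is good to about 2 mm. A picture is of the moment at which its call begins: read the wrist's pose just before it. get_calibration takes no time and is no camera call.
- bot.finish_job(): hands the job in, once; it reports no verdict.
The state is a dict: "time_s": time; "joint_pos": joint angles; "dq": joint speeds; "joint_torque": joint torques, N m; "ee_pos": TCP position; "orientation": TCP orientation; "force": force on the tool from outside, world axes, zero at the start; "torque": the same for the moment, N m; "gripper_width": finger opening in mm.
Only numpy, scipy, OpenCV 4.12 (cv2) and the standard library are available. Lean on these libraries where they do the work, as an engineer would, in place of code of your own. Each camera call takes 0.05 s, during which the arm holds its last target. There are 200 camera calls.

### The job

The steel check weight stands at the back of the grey tray, hemmed in by three containers: a bottle, a jar and a can. First stand all three containers upright on the white board, then put the weight upright in the middle of the scale's round pan, and only after that put each container back in the tray on the very spot where it stood at the start. Keep the containers upright throughout, and leave the little stopper and the crucible in the tray's front corners where they are.

Things in the scene. Friction and masses are not known exactly. Their poses are not given: they have to be found in the camera images.
- bottle_mid (a point): Amber glass bottle with a narrow black cap, standing upright. 122 mm tall; round straight body 50 mm in diameter up to 92 mm above its foot, then shoulder and cap (33 mm in diameter, from 102 to 122 mm). Point: on its axis half-way up, 61 mm above its foot; z up along the axis. About 0.22 kg (varies). Best gripped on the body at 65 to 85 mm above the foot.
- jar_mid (a point): Squat white plastic jar, standing upright. 96 mm tall; round straight body 58 mm in diameter up to 80 mm above its foot, then a lid 53 mm in diameter. Point: on its axis half-way up, 48 mm above its foot; z up along the axis. About 0.25 kg (varies). Best gripped on the body at 50 to 65 mm above the foot.
- can_mid (a point): Plain bare-metal can with flat ends, standing upright. 108 mm tall, 53 mm in diameter over its whole height. Point: on its axis half-way up, 54 mm above its foot; z up along the axis. About 0.25 kg (varies). Best gripped at 60 to 85 mm above the foot.
- weight_mid (a point): Cylindrical bright steel check weight with a knob, standing upright in the tray between and behind the containers. 68 mm tall in all; body 40 mm in diameter and 50 mm tall, neck 16 mm in diameter from 50 to 57 mm, knob 24 mm in diameter from 57 to 68 mm. Point: on its axis 34 mm above its foot; z up along the axis. 0.5 kg. Can be gripped on the body about 30 mm above the foot.
- tray: Fixed grey tray, 210 (x) x 240 mm (y), walls 18 mm high, 5 mm thick, floor 5 mm thick. Origin: centre of its underside on the bench; x to its back (away from the robot at yaw 0), y to its left. On its floor, within 4 mm, stand the weight at (x, y) = (35, 0) mm and the containers, shuffled, at (-40, 0), (25, 68), (25, -68): so close that no gripper can go down to the weight before they go.
- board: Fixed flat white plastic board lying on the bench, 290 mm (its x) by 150 mm (its y), 5 mm thick: the side area where the containers are set down, each standing wholly on it. Origin: centre of its underside; z up.
- pan (a point): Middle of the top face of the round aluminium pan (124 mm in diameter) of a fixed low grey bench scale (190 x 170 mm). The point lies 55 mm above the bench; the pan does not move. z up; x is away from the side with the dark display.
- stopper_mid (a point): Small black rubber stopper, 32 mm in diameter at its top, 26 mm tall, standing loose in the tray's front left corner at tray (-78, 90) mm. To be left alone. Point: on its axis half-way up, 13 mm above its foot.
- crucible_mid (a point): Small white ceramic crucible, 34 mm in diameter, 26 mm tall, standing loose in the tray's front right corner at tray (-78, -90) mm. To be left alone. Point: on its axis half-way up, 13 mm above its foot.
There are look-alikes about, which are no part of the job. Leave any brown or purple look-alike of the part that bears weight_mid alone.

How it is judged (in metres and radians):
On the way, in this order (a step that is already met when the one before it is completed fails the run):
1. bottle, jar and can all stand upright and released on the white board, the weight still at its place in the tray (x of bottle_mid in the frame of board between -0.13 and 0.13 m and y of bottle_mid in the frame of board between -0.06 and 0.06 m and z of bottle_mid in the frame of board between 0.06 and 0.072 m and angle between each of bottle_mid, jar_mid, can_mid's own z axis and vertical below 0.15 rad and linear speed of each of bottle, jar, can below 0.03 m/s and x of jar_mid in the frame of board between -0.13 and 0.13 m and y of jar_mid in the frame of board between -0.06 and 0.06 m and z of jar_mid in the frame of board between 0.047 and 0.059 m and x of can_mid in the frame of board between -0.13 and 0.13 m and y of can_mid in the frame of board between -0.06 and 0.06 m and z of can_mid in the frame of board between 0.053 and 0.065 m and contact force between each of bottle, jar, can and the fingers below 0.2 N and distance of weight_mid from where it was at the start of the episode below 0.02 m), for 0.2 s.
2. the weight stands released in the middle of the pan (within 15 mm) while the three containers still stand on the board (horizontal distance between weight_mid and pan below 0.015 m and z of weight_mid in the frame of pan between 0.028 and 0.04 m and angle between each of weight_mid, bottle_mid, jar_mid, can_mid's own z axis and vertical below 0.15 rad and linear speed of each of weight, bottle, jar, can below 0.03 m/s and contact force between weight and the fingers below 0.2 N and x of bottle_mid in the frame of board between -0.13 and 0.13 m and y of bottle_mid in the frame of board between -0.06 and 0.06 m and z of bottle_mid in the frame of board between 0.06 and 0.072 m and x of jar_mid in the frame of board between -0.13 and 0.13 m and y of jar_mid in the frame of board between -0.06 and 0.06 m and z of jar_mid in the frame of board between 0.047 and 0.059 m and x of can_mid in the frame of board between -0.13 and 0.13 m and y of can_mid in the frame of board between -0.06 and 0.06 m and z of can_mid in the frame of board between 0.053 and 0.065 m), for 0.2 s.
At the end, for the whole second after the job is handed in: The weight stands upright and at rest on the scale, within 15 mm of the middle of the pan; bottle, jar and can each stand upright in the tray within 15 mm of where they stood at the start; stopper and crucible are within 20 mm of their starting places; everything is released and at rest (horizontal distance between weight_mid and pan below 0.015 m and z of weight_mid in the frame of pan between 0.028 and 0.04 m and angle between each of weight_mid, bottle_mid, jar_mid, can_mid's own z axis and vertical below 0.15 rad and linear speed of each of weight, bottle, jar, can below 0.03 m/s and contact force between each of weight, bottle, jar, can and the fingers below 0.2 N and distance of each of bottle_mid, jar_mid, can_mid from where it was at the start of the episode below 0.015 m and distance of each of stopper_mid, crucible_mid from where it was at the start of the episode below 0.02 m); the robot touches nothing.
It fails at once if the bottle, jar or can is tipped by more than 30 degrees (angle between any of bottle_mid, jar_mid, can_mid's own z axis and vertical above 0.52 rad).
It fails at once if the stopper or the crucible is shifted by more than 20 mm (distance of any of stopper_mid, crucible_mid from where it was at the start of the episode above 0.02 m).
It also fails if it takes over 149 s, if anything falls off the work surface, if the arm or the gripper's body presses on something with over 40 N, if the wrist force passes 120 N, or if a joint passes its speed limit or range.

## Working session

There is one attempt and no reset: what is moved stays moved. The work goes in short steps, Python scripts to look and compute and a shell command to move; the robot and the scene stay as the last step left them, time stands still between calls to the robot, and variables do not carry over. Pictures are saved under pics/ and viewed, about 12 in all and at most 16, crops included, and the job is handed in when it is done.

```bash
mkdir -p pics; python3 - <<'E'
from station import bot
import cv2,numpy as np
s=bot.read_state();print(s['time_s'],s['ee_pos'],np.round(s['orientation'],3).tolist(),s['gripper_width'])
for n in ['top','side']:
    cv2.imwrite(f'pics/{n}0.png',bot.get_image(n)[:,:,::-1]);c=bot.get_calibration(n);print(n,{k:np.round(v,3).tolist() for k,v in c.items()})
print(bot.get_calibration('wrist'))
E
```

```text
0.0 [ 234.17366624 -524.55079476  204.63250592] [[0.913, 0.408, -0.001], [0.408, -0.913, 0.002], [0.0, -0.002, -1.0]] 93.82317190137118
top {'fx': 386.87, 'fy': 386.87, 'cx': 253.995, 'cy': 192.48, 'xyz': [372.305, -66.39, 1056.667], 'attitude': [[-0.019, -0.987, 0.16], [-1.0, 0.019, -0.001], [-0.002, -0.16, -0.987]]}
side {'fx': 365.637, 'fy': 365.637, 'cx': 255.925, 'cy': 200.672, 'xyz': [321.695, 574.593, 802.75], 'attitude': [[-0.96, -0.204, 0.193], [-0.281, 0.706, -0.65], [-0.003, -0.678, -0.735]]}
{'fx': 324.3594716303073, 'fy': 324.3594716303073, 'cx': 257.23814637538356, 'cy': 192.89039635192933, 'mount': array([[-3.44981901e-04, -9.73108287e-01, -2.30347872e-01,
         6.59670972e+01],
       [ 9.99999572e-01, -5.33442101e-04,  7.55879247e-04,
        -5.27504992e-01],
       [-8.58429612e-04, -2.30347512e-01,  9.73108055e-01,
        -1.79636221e+02],
       [ 0.00000000e+00,  0.00000000e+00,  0.00000000e+00,
         1.00000000e+00]])}
```

View pics/top0.png

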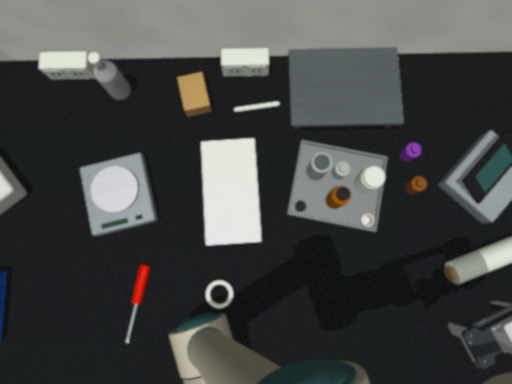

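View pics/side0.png

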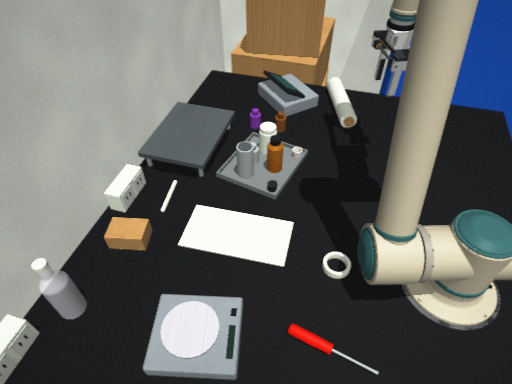

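The top view shows the following:
- **Tray:** (288–387, 141–231), with the can at (320,163), jar at (372,178), bottle at (339,196) and stopper at (300,206). The crucible is at (368,219).
- **Weight candidates:** bright steel at (342,169) inside the tray, purple at (411,151), brown at (416,184). I choose the bright one in the tray and will check it in a crop.
- **Board and pan:** board at (231,191), pan at (114,189).

```bash
cat > h.py <<'E'
from station import bot
import numpy as np, cv2
def ray(n,uv,z,pose=None):
    c=bot.get_calibration(n)
    if n=='wrist':
        p,R=pose; M=c['mount']; A=R@M[:3,:3]; o=R@M[:3,3]+p
    else: A=np.array(c['attitude']);o=np.array(c['xyz'])
    d=A@np.array([(uv[0]-c['cx'])/c['fx'],(uv[1]-c['cy'])/c['fy'],1])
    return o+d*(z-o[2])/d[2]
def proj(n,P):
    c=bot.get_calibration(n);q=np.array(c['attitude']).T@(np.array(P)-c['xyz'])
    return np.array([c['cx']+c['fx']*q[0]/q[2],c['cy']+c['fy']*q[1]/q[2]])
E
python3 - <<'E'
from h import *
I=cv2.imread('pics/top0.png')
hsv=cv2.cvtColor(I,cv2.COLOR_BGR2HSV)
def rect(mask,z,box):
    m=np.zeros(mask.shape,np.uint8);x0,y0,x1,y1=box;m[y0:y1,x0:x1]=mask[y0:y1,x0:x1]
    c=max(cv2.findContours(m,0,1)[0],key=cv2.contourArea)
    W=np.array([ray('top',p[0],z)[:2] for p in cv2.convexHull(c)],np.float32)
    r=cv2.minAreaRect(W);print(np.round(r[0],1),np.round(r[1],1),round(r[2],2));return c,W
v=hsv[:,:,2]
print('board');rect(v>150,5,(190,125,275,255))
print('pan');c,W=rect(v>185,55,(80,160,145,220));print(cv2.minEnclosingCircle(W),cv2.fitEllipse(W))
print('scale');rect(v>80,40,(70,140,165,245))
print('tray');rect(v>60,18,(280,133,392,240))
x,y,w,h=285,130,140,110
cv2.imwrite('pics/crop.png',cv2.resize(I[y:y+h,x:x+w],None,fx=5,fy=5,interpolation=cv2.INTER_CUBIC))
E
```

```text
board
[550.2  -2.1] [292.8 151.6] 2.67
pan
[552.6 301.6] [121.3 118.5] 1.68
((552.2257690429688, 301.9254455566406), 61.66151809692383) ((552.2988891601562, 301.77923583984375), (122.03291320800781, 122.79476928710938), 136.94366455078125)
scale
[541.8 298.2] [193.1 172.8] 13.34
tray
[ 557.1 -297.7] [250.1 216.2] 77.42
```

View pics/crop.png

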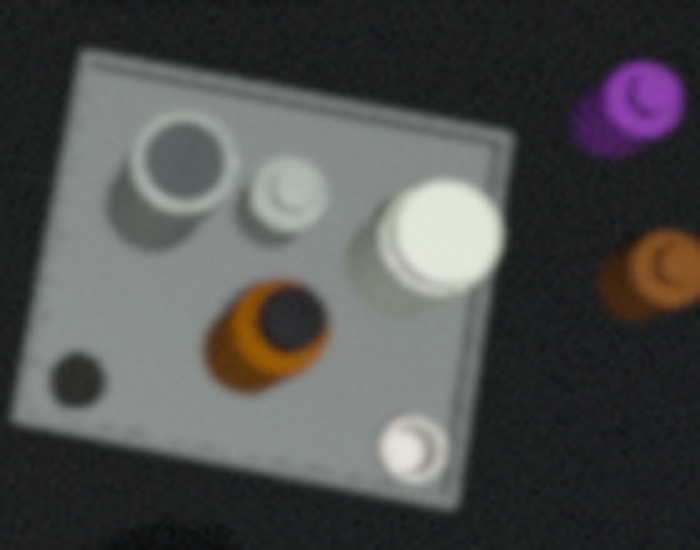

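The crop confirms the bright steel weight with its knob at crop (290,192), between and behind the can (186,162), jar (444,236) and bottle cap (293,318). The purple and brown ones stand outside the tray.

```bash
python3 - <<'E'
from h import *
f=lambda u,v,z:ray('top',(u/5+285-.4,v/5+130-.4),z)[:2]
C=np.array([f(82,50,18),f(515,133,18),f(457,510,18),f(10,423,18)]);print(C.round(1).tolist())
print([np.linalg.norm(C[i]-C[i-1]).round(1) for i in range(4)],C.mean(0))
ex=(C[0]+C[1]-C[2]-C[3]);ex/=np.linalg.norm(ex);ey=(C[0]+C[3]-C[1]-C[2]);ey/=np.linalg.norm(ey);print(np.degrees([np.arctan2(ex[1],ex[0]),np.arctan2(-ey[0],ey[1])]))
T=C.mean(0)
I=cv2.imread('pics/side0.png')
for n,u,v,z,t in [('can',186,162,113,(25,68)),('jar',444,236,101,(25,-68)),('bottle',293,318,127,(-40,0)),('weight',291,192,73,(35,0))]:
    p=f(u,v,z);print(n,p.round(1),'nominal',(T+ex*t[0]+ey*t[1]).round(1),'side px of top',proj('side',[*p,z]).round(1))
    q=proj('side',[*p,z]);cv2.circle(I,tuple(q.astype(int)),1,(0,0,255),-1)
for p in [(550.2,-2.1,5),(552.3,301.8,55)]: cv2.circle(I,tuple(proj('side',p).astype(int)),2,(0,0,255),-1)
a=cv2.resize(I[110:200,215:315],None,fx=5,fy=5);b=cv2.resize(I[200:384,130:310],None,fx=2,fy=2)
out=np.zeros((450,860,3),np.uint8);out[:,:500]=a;out[:368,500:]=b
cv2.imwrite('pics/sidecrop.png',out)
E
```

```text
[[686.5, -201.3], [634.3, -438.3], [427.8, -391.9], [479.2, -154.4]]
[np.float64(212.6), np.float64(242.7), np.float64(211.7), np.float64(243.0)] [ 556.93281366 -296.47867425]
[-12.70328289 -12.31208109]
can [ 598.7 -238.7] nominal [ 595.8 -235.5] side px of top [244.3 146.1]
jar [ 560.8 -368.9] nominal [ 566.8 -368.4] side px of top [267.9 126.4]
bottle [ 516.5 -284.5] nominal [ 517.9 -287.7] side px of top [275.  137.9]
weight [ 591.2 -299.8] nominal [ 591.1 -304.2] side px of top [252.7 144.7]
```

```bash
python3 -c "
import cv2;cv2.imwrite('pics/sidecrop2.png',cv2.resize(cv2.imread('pics/sidecrop.png'),(800,418)))"
```

```text
(no output)
```

View pics/sidecrop2.png

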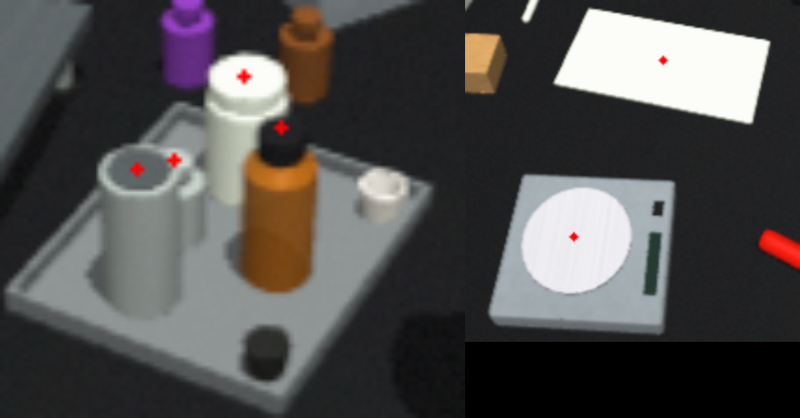

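Both views agree to about 3 mm. All four objects lie near their nominal tray spots, the tray yaw is about -12.5°, and the board and pan centres are right. I'll use one tool yaw, about 32° (a -8° turn), which keeps the fingers clear of all neighbours with a 75 mm opening.

```bash
cat >> h.py <<'E'
def plan(wps,v=25,turn0=0.0):
    """wps: world xyz; prints rows (tool units) per call, from measured pose; turn0 deg in the first leg"""
    s=bot.read_state();p=np.array(s['ee_pos']);R=np.array(s['orientation']);print('t %.1f'%s['time_s'],p.round(1),'a %.2f'%np.degrees(np.arctan2(R[1,0],R[0,0])),'w %.1f'%s['gripper_width'])
    for w in wps:
        d=np.array(w,float)-p;L=np.linalg.norm(d);n=max(1,int(np.ceil(L/v)));k=int(np.ceil(n/5))
        q=(R.T@(d/k))/400; rows=int(np.ceil(n/k))
        print(w,'x%d calls of'%k,[[round(float(x),4) for x in q*(i+1)/rows] for i in range(rows)][0],'..',[round(float(x),4) for x in q],'rows',rows)
        p=np.array(w,float)
E
python3 - <<'E'
from h import *
plan([(516.5,-284.5,205)],40)
E
```

```text
t 0.1 [ 234.2 -524.6  204.7] a 24.05 w 94.0
(516.5, -284.5, 205) x2 calls of [0.0889, -0.026, -0.0] .. [0.4445, -0.1302, -0.0001] rows 5
```

```bash
python3 -m handwheel '[0.089,-0.026,0,-0.011, 0.178,-0.052,0,-0.022, 0.267,-0.078,0,-0.022, 0.356,-0.104,0,-0.022, 0.444,-0.13,0,-0.022]' -0.6; python3 -c "
from h import *
plan([(516.5,-284.5,195),(516.5,-284.5,62)],40)"
```

```text
time_s: 0.52
ee_pos: [376.2, -403.8, 205.1]
orientation: [[0.849, 0.529, -0.0], [0.529, -0.849, 0.001], [0.0, -0.001, -1.0]]
force: [0.3, -0.3, 0.2]
gripper_width: 75.5
t 0.5 [ 376.2 -403.8  205.1] a 31.94 w 75.5
(516.5, -284.5, 195) x1 calls of [0.0911, -0.0135, 0.0051] .. [0.4554, -0.0674, 0.0253] rows 5
(516.5, -284.5, 62) x1 calls of [-0.0, 0.0001, 0.0831] .. [-0.0, 0.0002, 0.3325] rows 4
```

```bash
python3 -m handwheel '[0.091,-0.013,0.005,0, 0.182,-0.027,0.01,0, 0.273,-0.04,0.015,0, 0.364,-0.054,0.02,0, 0.455,-0.067,0.02,0]'; python3 -m handwheel '[0,0,0,0,0,0,0,0]'; python3 -c "
from h import *
s=bot.read_state();print(s['ee_pos']);I=bot.get_image('wrist')[:,:,::-1].copy()
M=bot.get_calibration('wrist');p=np.array(s['ee_pos']);R=np.array(s['orientation'])
A=R@M['mount'][:3,:3];o=R@M['mount'][:3,3]+p
for P in [(598.7,-238.7,113),(560.8,-368.9,101),(516.5,-284.5,127),(591.2,-299.8,73)]:
    q=A.T@(np.array(P)-o);u=(M['cx']+M['fx']*q[0]/q[2],M['cy']+M['fy']*q[1]/q[2]);print(np.round(u))
    cv2.drawMarker(I,tuple(np.int32(u)),(0,0,255),0,8)
cv2.imwrite('pics/w1.png',I)"
```

```text
time_s: 0.93
ee_pos: [516.2, -284.3, 196.7]
orientation: [[0.848, 0.53, -0.001], [0.53, -0.848, 0.001], [-0.001, -0.001, -1.0]]
force: [-0.5, -0.1, 0.5]
gripper_width: 75.1
time_s: 1.1
ee_pos: [516.3, -284.6, 196.8]
orientation: [[0.846, 0.533, -0.001], [0.533, -0.846, 0.0], [-0.001, -0.001, -1.0]]
force: [-0.6, 0.2, 0.0]
gripper_width: 75.0
[ 516.34906841 -284.63737335  196.76366296]
[264.  78.]
[366. 202.]
[258. 201.]
[315. 128.]
```

View pics/w1.png

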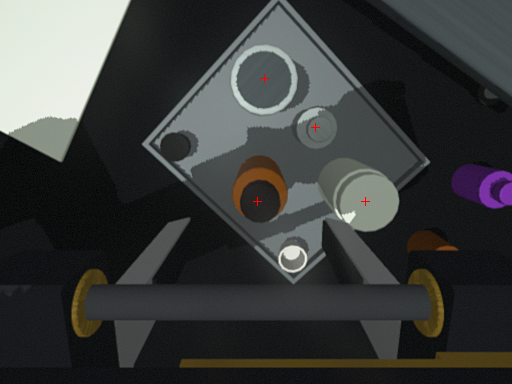

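The wrist view agrees with the measured tops to 1–2 px. Only the bottle cap, at (262,200), is about 2–3 mm toward tool +y, so I correct for that, go down and grip.

```bash
python3 -m handwheel '[0,0.005,0.07,0, 0,0.005,0.14,0, 0,0.005,0.21,0, 0,0.005,0.28,0, 0,0.005,0.34,0]' | grep -v ori; python3 -m handwheel '[0,0,0,0,0,0,0,0,0,0,0,0,0,0,0,0,0,0,0,0]' 1; python3 -m handwheel '[0,0,0,0,0,0,0,0,0,0,0,0,0,0,0,0,0,0,0,0]'|grep -v ori
python3 -m handwheel '[0,0,-0.03,0,0,0,-0.08,0,0,0,-0.14,0,0,0,-0.2,0,0,0,-0.26,0]'|grep -v ori;python3 -m handwheel '[0,0,-0.03,0,0,0,-0.06,0,0,0,-0.09,0,0,0,-0.09,0]'; python3 -c "
from h import *
plan([(640,2,201)],25)"
```

```text
time_s: 1.57
ee_pos: [514.5, -289.0, 59.8]
force: [0.7, -0.7, 0.2]
gripper_width: 74.8
time_s: 1.98
ee_pos: [517.3, -288.8, 63.4]
orientation: [[0.848, 0.529, 0.003], [0.529, -0.848, -0.002], [0.001, 0.003, -1.0]]
force: [0.0, 0.3, 2.3]
gripper_width: 50.0
time_s: 2.4
ee_pos: [517.5, -288.6, 63.3]
force: [-1.7, 0.9, 6.8]
gripper_width: 49.6
time_s: 2.82
ee_pos: [516.3, -287.4, 166.2]
force: [0.2, -1.0, -2.5]
gripper_width: 49.5
time_s: 3.15
ee_pos: [517.9, -288.5, 204.0]
orientation: [[0.848, 0.53, 0.004], [0.53, -0.848, -0.003], [0.002, 0.005, -1.0]]
force: [-0.4, 0.3, -2.4]
gripper_width: 49.6
t 3.1 [ 517.9 -288.5  204. ] a 31.99 w 49.6
(640, 2, 201) x3 calls of [0.0429, -0.0303, 0.0004] .. [0.2146, -0.1514, 0.0022] rows 5
```

```bash
for i in 1 2; do python3 -m handwheel '[0.043,-0.03,0,0,0.086,-0.06,0,0,0.129,-0.09,0,0,0.172,-0.121,0,0,0.215,-0.151,0,0]'>/dev/null; done; python3 -m handwheel '[0.043,-0.03,0,0,0.086,-0.06,0,0,0.129,-0.09,0,0,0.172,-0.121,0,0,0.215,-0.151,0,0]'>/dev/null; python3 -m handwheel '[0,0,0,0,0,0,0,0]'; python3 -c "
from h import *
plan([(640,2,201),(640,2,64)],25)"
```

```text
time_s: 4.57
ee_pos: [639.1, 3.4, 200.2]
orientation: [[0.847, 0.531, -0.002], [0.531, -0.847, -0.0], [-0.002, -0.001, -1.0]]
force: [-1.0, -1.0, -2.5]
gripper_width: 49.7
t 4.6 [639.1   3.4 200.2] a 32.09 w 49.7
(640, 2, 201) x1 calls of [-0.0, 0.0041, -0.0021] .. [-0.0, 0.0041, -0.0021] rows 1
(640, 2, 64) x2 calls of [0.0001, 0.0, 0.0571] .. [0.0003, 0.0001, 0.1712] rows 3
```

```bash
python3 -m handwheel '[0,0,0.05,0,0,0,0.11,0,0,0,0.17,0,0,0,0.23,0,0,0,0.28,0]'>/dev/null; python3 -m handwheel '[0,0,0.025,0,0,0,0.045,0,0,0,0.06,0,0,0,0.066,0,0,0,0.07,0]'|grep -v ori; python3 -m handwheel '[0,0,0,0,0,0,0,0,0,0,0,0,0,0,0,0]'|grep -v ori;  python3 -m handwheel '[0,0,0,0,0,0,0,0,0,0,0,0,0,0,0,0]' -0.6;python3 -m handwheel '[0,0,-0.08,0,0,0,-0.17,0,0,0,-0.26,0,0,0,-0.35,0,0,0,-0.35,0]'|grep -v ori; python3 -c "
from h import *
plan([(598.7,-238.7,200)],41)
from h import bot
cv2.imwrite('pics/s1.png',bot.get_image('side')[:,:,::-1])"
```

```text
time_s: 5.4
ee_pos: [640.0, 2.3, 63.4]
force: [-3.2, 1.3, 11.0]
gripper_width: 50.1
time_s: 5.73
ee_pos: [640.2, 2.4, 63.4]
force: [-3.0, -1.2, 6.3]
gripper_width: 49.5
time_s: 6.07
ee_pos: [639.9, 2.4, 61.4]
orientation: [[0.848, 0.53, 0.001], [0.53, -0.848, -0.0], [0.001, 0.001, -1.0]]
force: [0.0, 0.2, 0.8]
gripper_width: 72.4
time_s: 6.48
ee_pos: [644.2, 2.1, 209.7]
force: [1.4, -0.4, 0.6]
gripper_width: 75.1
t 6.5 [644.2   2.1 209.7] a 31.98 w 75.1
(598.7, -238.7, 200) x2 calls of [-0.0692, 0.075, 0.0039] .. [-0.2077, 0.2251, 0.0118] rows 3
```

View pics/s1.png

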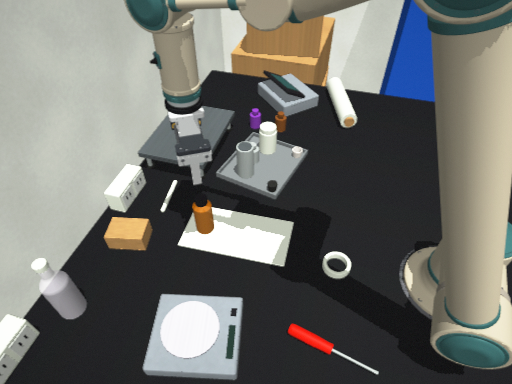

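The bottle stands on the board at side px (203,218). Next is the can.

```bash
for i in 1 2; do python3 -m handwheel '[-0.05,0.057,0,0,-0.1,0.114,0,0,-0.15,0.171,0,0,-0.203,0.228,0,0]'>/dev/null; done; python3 -m handwheel '[0,0,0,0,0,0,0,0]'|grep -v ori; python3 -c "
from h import *
plan([(598.7,-238.7,200),(598.7,-238.7,60)],41)
s=bot.read_state();I=bot.get_image('wrist')[:,:,::-1].copy()
M=bot.get_calibration('wrist');p=np.array(s['ee_pos']);R=np.array(s['orientation'])
A=R@M['mount'][:3,:3];o=R@M['mount'][:3,3]+p
for P in [(598.7,-238.7,113),(560.8,-368.9,101),(591.2,-299.8,73)]:
    q=A.T@(np.array(P)-o);u=(M['cx']+M['fx']*q[0]/q[2],M['cy']+M['fy']*q[1]/q[2]);print(np.round(u))
    cv2.drawMarker(I,tuple(np.int32(u)),(0,0,255),0,8)
cv2.imwrite('pics/w2.png',I)"
```

```text
time_s: 7.37
ee_pos: [597.3, -239.4, 199.4]
force: [-0.0, 0.6, 0.6]
gripper_width: 75.4
t 7.4 [ 597.3 -239.4  199.4] a 31.80 w 75.4
(598.7, -238.7, 200) x1 calls of [0.004, 0.0003, -0.0014] .. [0.004, 0.0003, -0.0014] rows 1
(598.7, -238.7, 60) x1 calls of [0.0001, 0.0002, 0.0875] .. [0.0005, 0.001, 0.35] rows 4
[258. 194.]
[353. 294.]
[306. 223.]
```

View pics/w2.png

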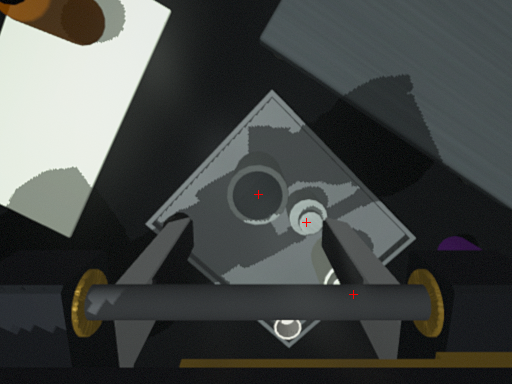

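The can rim centre is at (257,194), right on the predicted mark, and the weight at (308,216) is clear of the right finger.

```bash
python3 -m handwheel '[0.003,0,0.08,0, 0.003,0,0.16,0, 0.003,0,0.24,0, 0.003,0,0.31,0, 0.003,0,0.347,0]' >/dev/null; python3 -m handwheel '[0,0,0,0,0,0,0,0]' |grep -v ori; python3 -m handwheel '[0,0,0,0,0,0,0,0,0,0,0,0,0,0,0,0,0,0,0,0]' 1 >/dev/null; python3 -m handwheel '[0,0,0,0,0,0,0,0,0,0,0,0,0,0,0,0,0,0,0,0]'|grep -v ori
python3 -m handwheel '[0,0,-0.03,0,0,0,-0.08,0,0,0,-0.14,0,0,0,-0.2,0,0,0,-0.26,0]'>/dev/null;python3 -m handwheel '[0,0,-0.03,0,0,0,-0.06,0,0,0,-0.09,0,0,0,-0.09,0]'; python3 -c "
from h import *
plan([(550,-2,201)],25)"
```

```text
time_s: 8.0
ee_pos: [599.0, -235.8, 61.7]
force: [-0.6, -0.1, 0.2]
gripper_width: 75.3
time_s: 8.83
ee_pos: [600.1, -237.8, 64.1]
force: [-0.4, 0.6, 6.3]
gripper_width: 52.7
time_s: 9.58
ee_pos: [600.2, -238.3, 204.6]
orientation: [[0.848, 0.529, 0.003], [0.529, -0.848, -0.002], [0.002, 0.003, -1.0]]
force: [0.4, -0.7, -2.2]
gripper_width: 53.0
t 9.6 [ 600.2 -238.3  204.6] a 31.96 w 53.0
(550, -2, 201) x2 calls of [0.0206, -0.0568, 0.0007] .. [0.1031, -0.2838, 0.0037] rows 5
```

```bash
for i in 1 2; do python3 -m handwheel '[0.02,-0.057,0,0,0.041,-0.114,0,0,0.062,-0.17,0,0,0.083,-0.227,0,0,0.103,-0.284,0,0]'>/dev/null; done; python3 -m handwheel '[0,0,0,0,0,0,0,0,0,0,0,0]' |grep -v ori
python3 -m handwheel '[0,0,0.05,0,0,0,0.11,0,0,0,0.17,0,0,0,0.23,0,0,0,0.28,0]'>/dev/null; python3 -m handwheel '[0,0,0.025,0,0,0,0.045,0,0,0,0.06,0,0,0,0.066,0,0,0,0.07,0]'|grep -v ori; python3 -m handwheel '[0,0,0,0,0,0,0,0,0,0,0,0,0,0,0,0]'|grep -v ori;  python3 -m handwheel '[0,0,0,0,0,0,0,0,0,0,0,0,0,0,0,0]' -0.6|grep -v ori;python3 -m handwheel '[0,0,-0.08,0,0,0,-0.17,0,0,0,-0.26,0,0,0,-0.35,0,0,0,-0.35,0]'|grep -v ori; python3 -m handwheel '[0,0,0,0,0,0,0,0]' >/dev/null; python3 -c "
from h import *
plan([(560.8,-368.9,200)],32)"
```

```text
time_s: 10.67
ee_pos: [548.7, -1.6, 201.9]
force: [-0.0, -0.7, -3.1]
gripper_width: 52.8
time_s: 11.5
ee_pos: [549.3, -1.6, 64.1]
force: [-5.3, 0.7, 12.6]
gripper_width: 52.5
time_s: 11.83
ee_pos: [549.6, -1.5, 64.1]
force: [-2.5, -0.0, 6.0]
gripper_width: 52.3
time_s: 12.17
ee_pos: [549.3, -1.1, 62.6]
force: [-0.6, -0.1, 0.2]
gripper_width: 73.8
time_s: 12.58
ee_pos: [553.7, -1.7, 210.1]
force: [0.8, -0.2, -0.0]
gripper_width: 74.9
t 12.8 [548.4  -1.1 201.9] a 31.97 w 75.3
(560.8, -368.9, 200) x3 calls of [-0.0384, 0.0664, 0.0004] .. [-0.1535, 0.2655, 0.0016] rows 4
```

Next I move over the jar, with a wrist check by mask rather than by eye.

```bash
for i in 1 2 3; do python3 -m handwheel '[-0.038,0.066,0,0,-0.077,0.133,0,0,-0.115,0.199,0,0,-0.153,0.265,0,0]'>/dev/null; done; python3 -m handwheel '[0,0,0,0,0,0,0,0,0,0,0,0]'|grep -v ori; python3 -c "
from h import *
plan([(560.8,-368.9,200),(560.8,-368.9,44)],41)
s=bot.read_state();I=bot.get_image('wrist')[:,:,::-1].copy()
M=bot.get_calibration('wrist');p=np.array(s['ee_pos']);R=np.array(s['orientation'])
A=R@M['mount'][:3,:3];o=R@M['mount'][:3,3]+p
for P in [(560.8,-368.9,101),(591.2,-299.8,73)]:
    q=A.T@(np.array(P)-o);u=(M['cx']+M['fx']*q[0]/q[2],M['cy']+M['fy']*q[1]/q[2]);print(np.round(u))
    cv2.drawMarker(I,tuple(np.int32(u)),(0,0,255),0,8)
cv2.imwrite('pics/w3.png',I)"
```

```text
time_s: 14.0
ee_pos: [560.7, -367.1, 200.5]
force: [-0.2, 0.2, 0.0]
gripper_width: 75.1
t 14.0 [ 560.7 -367.1  200.5] a 31.95 w 75.1
(560.8, -368.9, 200) x1 calls of [-0.0022, 0.0038, 0.0011] .. [-0.0022, 0.0038, 0.0011] rows 1
(560.8, -368.9, 44) x1 calls of [0.0001, 0.0004, 0.0975] .. [0.0003, 0.0017, 0.39] rows 4
[260. 194.]
[214. 121.]
```

View pics/w3.png

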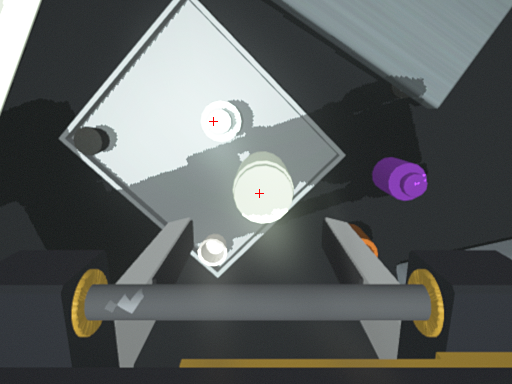

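The jar lid is centred at about (263,191), roughly 2.5 mm toward tool +y. I correct for that and grip.

```bash
python3 -m handwheel '[-0.002,0.009,0.08,0, -0.002,0.009,0.17,0, -0.002,0.009,0.26,0, -0.002,0.009,0.33,0, -0.002,0.009,0.387,0]' >/dev/null; python3 -m handwheel '[0,0,0,0,0,0,0,0]' |grep -v ori; python3 -m handwheel '[0,0,0,0,0,0,0,0,0,0,0,0,0,0,0,0,0,0,0,0]' 1 >/dev/null; python3 -m handwheel '[0,0,0,0,0,0,0,0,0,0,0,0,0,0,0,0,0,0,0,0]'|grep -v ori
python3 -m handwheel '[0,0,-0.03,0,0,0,-0.08,0,0,0,-0.14,0,0,0,-0.2,0,0,0,-0.26,0]'>/dev/null;python3 -m handwheel '[0,0,-0.05,0,0,0,-0.09,0,0,0,-0.13,0,0,0,-0.13,0]'; python3 -c "
from h import *
plan([(458,-6,201)],25)"
```

```text
time_s: 14.63
ee_pos: [562.3, -369.7, 47.0]
force: [-0.2, -0.0, 0.1]
gripper_width: 74.9
time_s: 15.47
ee_pos: [563.8, -372.0, 50.1]
force: [-0.4, 1.4, 6.7]
gripper_width: 57.8
time_s: 16.22
ee_pos: [564.2, -373.0, 208.3]
orientation: [[0.848, 0.529, 0.006], [0.529, -0.848, -0.005], [0.002, 0.007, -1.0]]
force: [-0.0, 0.1, -1.9]
gripper_width: 57.6
t 16.2 [ 564.2 -373.   208.3] a 31.96 w 57.6
(458, -6, 201) x4 calls of [0.0163, -0.0574, 0.0008] .. [0.0651, -0.2298, 0.0031] rows 4
```

```bash
for i in 1 2 3 4; do python3 -m handwheel '[0.016,-0.057,0,0,0.032,-0.115,0,0,0.048,-0.172,0,0,0.065,-0.23,0,0]'>/dev/null; done; python3 -m handwheel '[0,0,0,0,0,0,0,0,0,0,0,0]' |grep -v ori
python3 -m handwheel '[0,0,0.05,0,0,0,0.11,0,0,0,0.17,0,0,0,0.23,0,0,0,0.28,0]'>/dev/null; python3 -m handwheel '[0,0,0.04,0,0,0,0.07,0,0,0,0.095,0,0,0,0.104,0,0,0,0.108,0]'|grep -v ori; python3 -m handwheel '[0,0,0,0,0,0,0,0,0,0,0,0,0,0,0,0]'|grep -v ori;  python3 -m handwheel '[0,0,0,0,0,0,0,0,0,0,0,0,0,0,0,0]' -0.6|grep -v ori;python3 -m handwheel '[0,0,-0.08,0,0,0,-0.17,0,0,0,-0.26,0,0,0,-0.35,0,0,0,-0.388,0]'|grep -v ori; python3 -m handwheel '[0,0,0,0,0,0,0,0]' >/dev/null; python3 -c "
from h import *
plan([(592,-302,200)],32)
cv2.imwrite('pics/s2.png',bot.get_image('side')[:,:,::-1])"
```

```text
time_s: 17.8
ee_pos: [456.2, -4.9, 203.6]
force: [0.8, 0.8, -1.6]
gripper_width: 57.5
time_s: 18.63
ee_pos: [455.5, -5.5, 49.9]
force: [-8.9, 0.1, 27.9]
gripper_width: 57.6
time_s: 18.97
ee_pos: [455.5, -5.4, 50.0]
force: [-4.0, -1.3, 10.1]
gripper_width: 57.6
time_s: 19.3
ee_pos: [456.7, -4.9, 48.7]
force: [0.1, -0.6, 0.1]
gripper_width: 74.9
time_s: 19.72
ee_pos: [458.8, -4.9, 208.5]
force: [1.1, -1.2, 0.8]
gripper_width: 75.0
t 19.9 [456.6  -4.6 204.2] a 31.97 w 74.9
(592, -302, 200) x3 calls of [-0.0089, 0.0675, 0.0009] .. [-0.0355, 0.27, 0.0038] rows 4
```

View pics/s2.png

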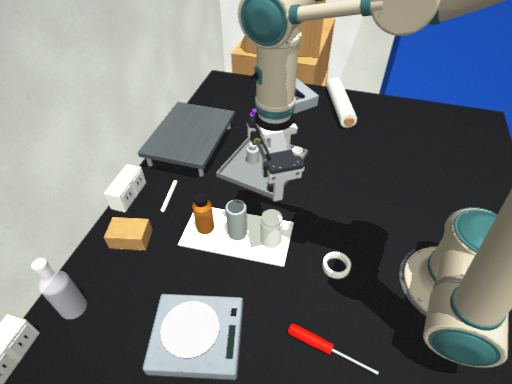

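All three stand on the board: bottle (203,218), can (236,220), jar (271,228). The weight is still in the tray at (253,154). I move over it.

```bash
for i in 1 2 3; do python3 -m handwheel '[-0.009,0.067,0,0,-0.018,0.135,0,0,-0.027,0.202,0,0,-0.036,0.27,0.003,0]'>/dev/null; done; python3 -m handwheel '[0,0,0,0,0,0,0,0,0,0,0,0]'|grep -v ori; python3 -c "
from h import *
plan([(592,-302,100)],41)
s=bot.read_state();I=bot.get_image('wrist')[:,:,::-1].copy()
M=bot.get_calibration('wrist');p=np.array(s['ee_pos']);R=np.array(s['orientation'])
A=R@M['mount'][:3,:3];o=R@M['mount'][:3,3]+p
for P in [(592,-302,73),(592,-302,55)]:
    q=A.T@(np.array(P)-o);u=(M['cx']+M['fx']*q[0]/q[2],M['cy']+M['fy']*q[1]/q[2]);print(np.round(u))
    cv2.drawMarker(I,tuple(np.int32(u)),(0,0,255),0,6)
cv2.imwrite('pics/w4.png',I)"
```

```text
time_s: 21.18
ee_pos: [589.9, -301.1, 197.9]
force: [-0.1, -0.1, -0.3]
gripper_width: 75.2
t 21.2 [ 589.9 -301.1  197.9] a 31.96 w 75.2
(592, -302, 100) x1 calls of [0.0012, 0.0019, 0.0816] .. [0.0036, 0.0057, 0.2448] rows 3
[260. 185.]
[260. 181.]
```

View pics/w4.png

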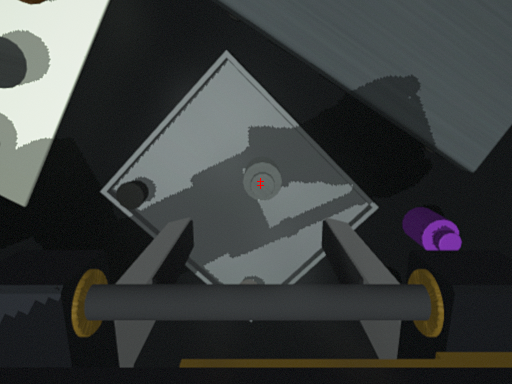

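The knob is at (263,184), about 2 px from the mark. I go down on the weight and grip the body.

```bash
python3 -m handwheel '[0.003,0.008,0.08,0, 0.003,0.008,0.17,0, 0.003,0.008,0.26,0, 0.003,0.008,0.34,0, 0.003,0.008,0.4,0]' >/dev/null; python3 -m handwheel '[0,0,0.03,0,0,0,0.048,0,0,0,0.048,0]' |grep -v ori; python3 -m handwheel '[0,0,0,0,0,0,0,0,0,0,0,0,0,0,0,0,0,0,0,0]' 1 >/dev/null; python3 -m handwheel '[0,0,0,0,0,0,0,0,0,0,0,0,0,0,0,0,0,0,0,0]'|grep -v ori
python3 -m handwheel '[0,0,-0.03,0,0,0,-0.08,0,0,0,-0.14,0,0,0,-0.2,0,0,0,-0.26,0]'|grep -v ori;python3 -m handwheel '[0,0,-0.05,0,0,0,-0.1,0,0,0,-0.15,0,0,0,-0.19,0,0,0,-0.19,0]'; python3 -c "
from h import *
plan([(542,60,200),(552.3,301.8,200)],25)"
```

```text
time_s: 21.9
ee_pos: [593.2, -303.2, 20.3]
force: [0.1, 0.6, -0.4]
gripper_width: 75.0
time_s: 22.73
ee_pos: [593.8, -304.0, 21.7]
force: [-1.4, 0.8, 5.1]
gripper_width: 39.6
time_s: 23.15
ee_pos: [593.1, -304.0, 125.0]
force: [-0.4, -1.2, -4.8]
gripper_width: 39.5
time_s: 23.57
ee_pos: [595.3, -305.4, 204.5]
orientation: [[0.848, 0.53, 0.005], [0.53, -0.848, -0.004], [0.002, 0.006, -1.0]]
force: [1.4, -0.3, -3.7]
gripper_width: 39.4
t 23.6 [ 595.3 -305.4  204.5] a 31.97 w 39.4
(542, 60, 200) x3 calls of [0.0247, -0.0564, 0.0005] .. [0.1235, -0.2819, 0.0024] rows 5
(552.3, 301.8, 200) x2 calls of [0.0342, -0.0499, -0.0002] .. [0.171, -0.2496, -0.0011] rows 5
```

```bash
for i in 1 2 3 4 5; do python3 -m handwheel '[0.028,-0.054,0,0,0.057,-0.108,0,0,0.086,-0.161,0,0,0.114,-0.215,0,0,0.143,-0.269,0,0]'>/dev/null; done; python3 -m handwheel '[0,0,0,0,0,0,0,0,0,0,0,0]' |grep -v ori; python3 -c "
from h import *
plan([(552.3,301.8,200),(552.3,301.8,71.7)],25)"
```

```text
time_s: 25.9
ee_pos: [550.8, 302.9, 199.5]
force: [0.3, 0.2, -5.3]
gripper_width: 39.5
t 25.9 [550.8 302.9 199.5] a 32.00 w 39.5
(552.3, 301.8, 200) x1 calls of [0.0017, 0.0042, -0.0014] .. [0.0017, 0.0042, -0.0014] rows 1
(552.3, 301.8, 71.7) x2 calls of [0.0002, -0.0, 0.0535] .. [0.0005, -0.0001, 0.1604] rows 3
```

```bash
python3 -m handwheel '[0.002,0.004,0.05,0,0.002,0.004,0.11,0,0.002,0.004,0.17,0,0.002,0.004,0.23,0,0.002,0.004,0.28,0]'>/dev/null; python3 -m handwheel '[0,0,0.02,0,0,0,0.03,0,0,0,0.036,0,0,0,0.041,0,0,0,0.044,0]'|grep -v ori; python3 -m handwheel '[0,0,0,0,0,0,0,0,0,0,0,0,0,0,0,0]'|grep -v ori;  python3 -m handwheel '[0,0,0,0,0,0,0,0,0,0,0,0,0,0,0,0]' -0.6|grep -v ori;python3 -m handwheel '[0,0,-0.08,0,0,0,-0.16,0,0,0,-0.24,0,0,0,-0.324,0,0,0,-0.324,0]'|grep -v ori; python3 -m handwheel '[0,0,0,0,0,0,0,0]' >/dev/null; python3 -c "
from h import *
plan([(455.5,-5.4,200)],32)
s=bot.read_state();I=bot.get_image('wrist')[:,:,::-1].copy()
M=bot.get_calibration('wrist');p=np.array(s['ee_pos']);R=np.array(s['orientation'])
A=R@M['mount'][:3,:3];o=R@M['mount'][:3,3]+p
P=(552.3,301.8,123);q=A.T@(np.array(P)-o);u=(M['cx']+M['fx']*q[0]/q[2],M['cy']+M['fy']*q[1]/q[2]);print(np.round(u))
cv2.drawMarker(I,tuple(np.int32(u)),(0,0,255),0,6)
cv2.imwrite('pics/w5.png',I);cv2.imwrite('pics/s3.png',bot.get_image('side')[:,:,::-1])"
```

```text
time_s: 26.73
ee_pos: [554.1, 302.8, 72.6]
force: [0.7, 0.9, -4.8]
gripper_width: 39.5
time_s: 27.07
ee_pos: [553.3, 302.8, 71.9]
force: [-0.6, 0.0, -5.1]
gripper_width: 39.6
time_s: 27.4
ee_pos: [553.7, 302.9, 72.2]
force: [-0.3, -1.0, 0.2]
gripper_width: 62.8
time_s: 27.82
ee_pos: [557.1, 304.4, 209.2]
force: [-0.2, -0.3, 0.4]
gripper_width: 74.9
t 28.0 [552.7 302.5 200.8] a 31.97 w 75.4
(455.5, -5.4, 200) x3 calls of [-0.0511, 0.0437, 0.0002] .. [-0.2046, 0.1748, 0.0007] rows 4
[258. 200.]
```

View pics/w5.png

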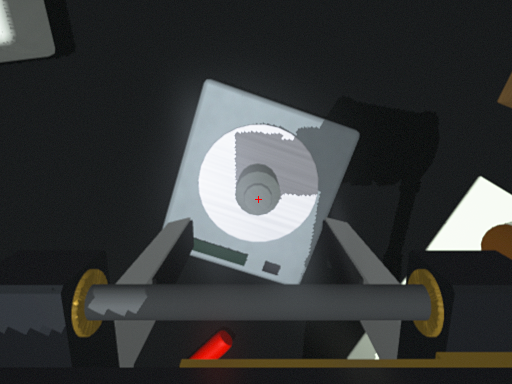

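The weight stands upright with its knob at (258,198) against the pan-centre prediction (258,200), so it is within about 2 mm. Now the jar goes back first.

```bash
for i in 1 2 3; do python3 -m handwheel '[-0.051,0.044,0,0,-0.102,0.087,0,0,-0.153,0.131,0,0,-0.204,0.175,0,0]'>/dev/null; done; python3 -m handwheel '[0,0,0,0,0,0,0,0,0,0,0,0]'|grep -v ori; python3 -c "
from h import *
plan([(456.4,-5,200),(456.4,-5,49)],41)"
```

```text
time_s: 29.33
ee_pos: [456.3, -4.7, 200.2]
force: [-0.2, 0.2, 0.4]
gripper_width: 74.9
t 29.3 [456.3  -4.7 200.2] a 31.94 w 74.9
(456.4, -5, 200) x1 calls of [-0.0001, 0.0008, 0.0006] .. [-0.0001, 0.0008, 0.0006] rows 1
(456.4, -5, 49) x1 calls of [0.0001, 0.0001, 0.0944] .. [0.0003, 0.0006, 0.3775] rows 4
```

View pics/s3.png

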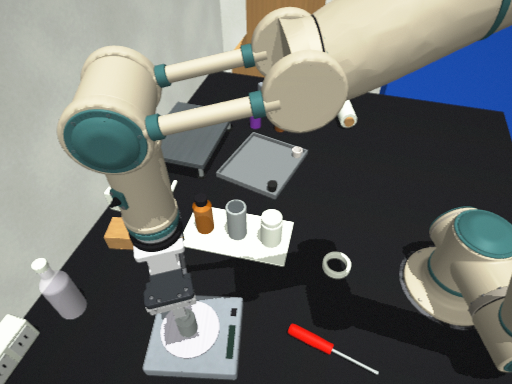

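The side view agrees: weight on the pan, all three containers still upright on the board. I pick up the jar.

```bash
python3 -m handwheel '[0,0.001,0.08,0, 0,0.001,0.17,0, 0,0.001,0.26,0, 0,0.001,0.33,0, 0,0.001,0.377,0]' >/dev/null; python3 -m handwheel '[0,0,0,0,0,0,0,0]' |grep -v ori; python3 -m handwheel '[0,0,0,0,0,0,0,0,0,0,0,0,0,0,0,0,0,0,0,0]' 1 >/dev/null; python3 -m handwheel '[0,0,0,0,0,0,0,0,0,0,0,0,0,0,0,0,0,0,0,0]'|grep -v ori
python3 -m handwheel '[0,0,-0.03,0,0,0,-0.08,0,0,0,-0.14,0,0,0,-0.2,0,0,0,-0.26,0]'>/dev/null;python3 -m handwheel '[0,0,-0.05,0,0,0,-0.09,0,0,0,-0.12,0,0,0,-0.12,0]'|grep -v ori; python3 -c "
from h import *
plan([(563.5,-371.5,201)],25)"
```

```text
time_s: 29.92
ee_pos: [456.3, -4.4, 49.4]
force: [0.8, -0.3, 0.5]
gripper_width: 75.3
time_s: 30.75
ee_pos: [457.9, -5.3, 51.6]
force: [-0.7, 1.3, 6.4]
gripper_width: 57.6
time_s: 31.5
ee_pos: [458.2, -5.9, 204.7]
force: [0.4, -0.4, -2.6]
gripper_width: 57.7
t 31.5 [458.2  -5.9 204.7] a 31.96 w 57.7
(563.5, -371.5, 201) x4 calls of [-0.0163, 0.0572, 0.0007] .. [-0.0651, 0.2287, 0.0029] rows 4
```

```bash
for i in 1 2 3 4; do python3 -m handwheel '[-0.016,0.057,0,0,-0.032,0.115,0,0,-0.049,0.172,0,0,-0.065,0.229,0,0]'>/dev/null; done; python3 -m handwheel '[0,0,0,0,0,0,0,0,0,0,0,0]' |grep -v ori; python3 -c "
from h import *
plan([(564,-372,201)],25)"
```

```text
time_s: 33.08
ee_pos: [561.8, -370.5, 200.8]
force: [0.2, 1.1, -3.0]
gripper_width: 57.7
t 33.1 [ 561.8 -370.5  200.8] a 31.95 w 57.7
(564, -372, 201) x1 calls of [0.0028, 0.0061, -0.0006] .. [0.0028, 0.0061, -0.0006] rows 1
```

```bash
python3 -m handwheel '[0.002,0.004,0.05,0,0.002,0.004,0.11,0,0.002,0.004,0.17,0,0.002,0.004,0.23,0,0.002,0.004,0.28,0]'>/dev/null; python3 -m handwheel '[0,0,0.04,0,0,0,0.07,0,0,0,0.088,0,0,0,0.094,0,0,0,0.098,0]'|grep -v ori; python3 -m handwheel '[0,0,0,0,0,0,0,0,0,0,0,0,0,0,0,0]'|grep -v ori;  python3 -m handwheel '[0,0,0,0,0,0,0,0,0,0,0,0,0,0,0,0]' -0.6|grep -v ori;python3 -m handwheel '[0,0,-0.08,0,0,0,-0.17,0,0,0,-0.26,0,0,0,-0.35,0,0,0,-0.378,0]'|grep -v ori; python3 -m handwheel '[0,0,0,0,0,0,0,0]' >/dev/null; python3 -c "
from h import *
plan([(549.3,-1.1,200)],32)"
```

```text
time_s: 33.92
ee_pos: [564.1, -371.7, 51.7]
force: [-2.5, 1.9, 4.2]
gripper_width: 58.0
time_s: 34.25
ee_pos: [564.6, -372.7, 51.7]
force: [0.4, 0.4, -2.1]
gripper_width: 57.8
time_s: 34.58
ee_pos: [564.4, -372.6, 51.5]
force: [0.1, -1.1, -0.2]
gripper_width: 75.0
time_s: 35.0
ee_pos: [566.5, -374.1, 209.1]
force: [0.4, -1.0, 0.2]
gripper_width: 75.1
t 35.2 [ 563.9 -372.1  202. ] a 31.97 w 75.4
(549.3, -1.1, 200) x3 calls of [0.0383, -0.0672, 0.0004] .. [0.1534, -0.2687, 0.0016] rows 4
```

Jar released at the grasp spot. Next is the can.

```bash
for i in 1 2 3; do python3 -m handwheel '[0.038,-0.067,0,0,0.077,-0.134,0,0,0.115,-0.202,0,0,0.153,-0.269,0,0]'>/dev/null; done; python3 -m handwheel '[0,0,0,0,0,0,0,0,0,0,0,0]'|grep -v ori; python3 -c "
from h import *
plan([(549.3,-1.1,200),(549.3,-1.1,62.6)],41)
s=bot.read_state();I=bot.get_image('wrist')[:,:,::-1];cv2.imwrite('pics/w6.png',I)"
```

```text
time_s: 36.42
ee_pos: [548.0, -1.6, 200.3]
force: [0.8, 0.2, -0.2]
gripper_width: 75.2
t 36.4 [548.   -1.6 200.3] a 32.00 w 75.2
(549.3, -1.1, 200) x1 calls of [0.0035, 0.0008, 0.0008] .. [0.0035, 0.0008, 0.0008] rows 1
(549.3, -1.1, 62.6) x1 calls of [0.0003, 0.0001, 0.0859] .. [0.0011, 0.0005, 0.3435] rows 4
```

View pics/w6.png

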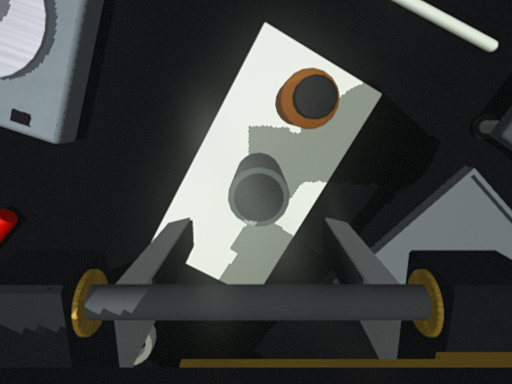

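The can rim is at (259,196), centred between the fingers, and the bottle is clear at (308,97).

```bash
python3 -m handwheel '[0.003,0.001,0.08,0, 0.003,0.001,0.16,0, 0.003,0.001,0.24,0, 0.003,0.001,0.31,0, 0.003,0.001,0.344,0]' >/dev/null; python3 -m handwheel '[0,0,0,0,0,0,0,0]' |grep -v ori; python3 -m handwheel '[0,0,0,0,0,0,0,0,0,0,0,0,0,0,0,0,0,0,0,0]' 1 >/dev/null; python3 -m handwheel '[0,0,0,0,0,0,0,0,0,0,0,0,0,0,0,0,0,0,0,0]'|grep -v ori
python3 -m handwheel '[0,0,-0.03,0,0,0,-0.08,0,0,0,-0.14,0,0,0,-0.2,0,0,0,-0.26,0]'>/dev/null;python3 -m handwheel '[0,0,-0.05,0,0,0,-0.09,0,0,0,-0.09,0,0,0,-0.09,0]'|grep -v ori; python3 -c "
from h import *
plan([(600,-237.8,201)],25)"
```

```text
time_s: 37.05
ee_pos: [549.7, -2.2, 63.7]
force: [-0.3, 0.4, 0.5]
gripper_width: 75.2
time_s: 37.88
ee_pos: [551.0, -1.0, 65.8]
force: [-1.0, -0.2, 5.7]
gripper_width: 52.5
time_s: 38.63
ee_pos: [550.1, -0.9, 204.5]
force: [0.6, 0.2, -2.5]
gripper_width: 53.1
t 38.6 [550.1  -0.9 204.5] a 31.98 w 53.1
(600, -237.8, 201) x2 calls of [-0.0208, 0.0569, 0.0009] .. [-0.1039, 0.2843, 0.0045] rows 5
```

```bash
for i in 1 2; do python3 -m handwheel '[-0.021,0.057,0,0,-0.042,0.114,0,0,-0.062,0.171,0,0,-0.083,0.228,0,0,-0.104,0.285,0,0]'>/dev/null; done; python3 -m handwheel '[0,0,0,0,0,0,0,0,0,0,0,0]' |grep -v ori; python3 -c "
from h import *
plan([(600,-237.8,201)],25)"
```

```text
time_s: 39.72
ee_pos: [599.3, -237.5, 202.6]
force: [0.8, 0.0, -1.8]
gripper_width: 52.4
t 39.7 [ 599.3 -237.5  202.6] a 31.95 w 52.4
(600, -237.8, 201) x1 calls of [0.0012, 0.0017, 0.004] .. [0.0012, 0.0017, 0.004] rows 1
```

```bash
python3 -m handwheel '[0.001,0.001,0.05,0,0.001,0.001,0.11,0,0.001,0.001,0.17,0,0.001,0.001,0.23,0,0.001,0.001,0.28,0]'>/dev/null; python3 -m handwheel '[0,0,0.025,0,0,0,0.045,0,0,0,0.06,0,0,0,0.066,0,0,0,0.07,0]'|grep -v ori; python3 -m handwheel '[0,0,0,0,0,0,0,0,0,0,0,0,0,0,0,0]'|grep -v ori;  python3 -m handwheel '[0,0,0,0,0,0,0,0,0,0,0,0,0,0,0,0]' -0.6|grep -v ori;python3 -m handwheel '[0,0,-0.08,0,0,0,-0.17,0,0,0,-0.26,0,0,0,-0.35,0,0,0,-0.35,0]'|grep -v ori; python3 -m handwheel '[0,0,0,0,0,0,0,0]' >/dev/null; python3 -c "
from h import *
plan([(639.9,2.3,200)],32)"
```

```text
time_s: 40.55
ee_pos: [601.1, -238.2, 65.8]
force: [-3.1, 2.7, 8.1]
gripper_width: 52.6
time_s: 40.88
ee_pos: [601.6, -238.9, 65.8]
force: [0.6, 1.2, 2.6]
gripper_width: 52.9
time_s: 41.22
ee_pos: [601.0, -238.7, 64.6]
force: [-0.3, 0.5, -0.3]
gripper_width: 74.2
time_s: 41.63
ee_pos: [604.8, -240.6, 213.1]
force: [0.6, 0.4, 0.9]
gripper_width: 75.2
t 41.8 [ 600.4 -238.3  204. ] a 31.97 w 75.1
(639.9, 2.3, 200) x2 calls of [0.0503, -0.0573, 0.0013] .. [0.2012, -0.229, 0.005] rows 4
```

Can set back. Last is the bottle.

```bash
for i in 1 2; do python3 -m handwheel '[0.05,-0.057,0,0,0.1,-0.115,0,0,0.151,-0.172,0,0,0.201,-0.229,0.004,0]'>/dev/null; done; python3 -m handwheel '[0,0,0,0,0,0,0,0,0,0,0,0]'|grep -v ori; python3 -c "
from h import *
plan([(639.9,2.3,200),(639.9,2.3,62)],41)"
```

```text
time_s: 42.72
ee_pos: [639.3, 1.7, 199.6]
force: [-1.0, -0.3, -0.2]
gripper_width: 75.3
t 42.7 [639.3   1.7 199.6] a 32.00 w 75.3
(639.9, 2.3, 200) x1 calls of [0.002, -0.0004, -0.0011] .. [0.002, -0.0004, -0.0011] rows 1
(639.9, 2.3, 62) x1 calls of [0.0003, 0.0001, 0.0862] .. [0.0011, 0.0005, 0.345] rows 4
```

```bash
python3 -m handwheel '[0.001,0,0.08,0, 0.001,0,0.16,0, 0.001,0,0.24,0, 0.001,0,0.31,0, 0.001,0,0.344,0]' >/dev/null; python3 -m handwheel '[0,0,0,0,0,0,0,0]' |grep -v ori; python3 -m handwheel '[0,0,0,0,0,0,0,0,0,0,0,0,0,0,0,0,0,0,0,0]' 1 >/dev/null; python3 -m handwheel '[0,0,0,0,0,0,0,0,0,0,0,0,0,0,0,0,0,0,0,0]'|grep -v ori
python3 -m handwheel '[0,0,-0.03,0,0,0,-0.08,0,0,0,-0.14,0,0,0,-0.2,0,0,0,-0.26,0]'>/dev/null;python3 -m handwheel '[0,0,-0.05,0,0,0,-0.1,0,0,0,-0.1,0,0,0,-0.1,0]'|grep -v ori; python3 -c "
from h import *
plan([(517.5,-287.5,207)],25)"
```

```text
time_s: 43.3
ee_pos: [639.8, 0.8, 62.8]
force: [-0.5, -0.7, 0.4]
gripper_width: 75.1
time_s: 44.13
ee_pos: [641.2, 2.5, 65.0]
force: [-1.4, 1.4, 5.9]
gripper_width: 49.9
time_s: 44.88
ee_pos: [640.9, 2.1, 208.0]
force: [0.1, -0.5, -2.0]
gripper_width: 49.7
t 44.9 [640.9   2.1 208. ] a 31.98 w 49.7
(517.5, -287.5, 207) x3 calls of [-0.043, 0.0301, 0.0002] .. [-0.2151, 0.1503, 0.0008] rows 5
```

```bash
for i in 1 2 3; do python3 -m handwheel '[-0.043,0.03,0,0,-0.086,0.06,0,0,-0.129,0.09,0,0,-0.172,0.12,0,0,-0.215,0.15,0,0]'>/dev/null; done; python3 -m handwheel '[0,0,0,0,0,0,0,0,0,0,0,0]' |grep -v ori; python3 -c "
from h import *
plan([(517.5,-287.5,205)],25)"
```

```text
time_s: 46.38
ee_pos: [516.5, -286.1, 206.2]
force: [0.8, -0.3, -2.2]
gripper_width: 49.5
t 46.4 [ 516.5 -286.1  206.2] a 31.96 w 49.5
(517.5, -287.5, 205) x1 calls of [0.0002, 0.0044, 0.0029] .. [0.0002, 0.0044, 0.0029] rows 1
```

```bash
python3 -m handwheel '[0,0.002,0.06,0,0,0.002,0.12,0,0,0.002,0.18,0,0,0.002,0.24,0,0,0.002,0.29,0]'>/dev/null; python3 -m handwheel '[0,0,0.025,0,0,0,0.045,0,0,0,0.06,0,0,0,0.066,0,0,0,0.07,0]'|grep -v ori; python3 -m handwheel '[0,0,0,0,0,0,0,0,0,0,0,0,0,0,0,0]'|grep -v ori;  python3 -m handwheel '[0,0,0,0,0,0,0,0,0,0,0,0,0,0,0,0]' -0.6|grep -v ori;python3 -m handwheel '[0,0,-0.08,0,0,0,-0.17,0,0,0,-0.26,0,0,0,-0.35,0,0,0,-0.35,0]'|grep -v ori; for i in 1 2; do python3 -m handwheel '[-0.1,0,0,0,-0.2,0,0,0,-0.3,0,0,0,-0.4,0,0,0,-0.45,0,0,0]' > /dev/null; done; python3 -c "
from h import *
print(bot.read_state()['ee_pos'])
J=bot.get_image('side');I=bot.get_image('top')[:,:,::-1]
cv2.imwrite('pics/top1.png',I);O=cv2.imread('pics/top0.png')
f=lambda X:cv2.resize(X[130:240,285:395],(400,400),interpolation=cv2.INTER_CUBIC)
cv2.imwrite('pics/cmp.png',np.hstack([f(O),f(I)]));cv2.imwrite('pics/s4.png',J[:,:,::-1])"
```

```text
time_s: 47.22
ee_pos: [517.9, -287.5, 64.9]
force: [-2.5, 2.9, 8.6]
gripper_width: 49.4
time_s: 47.55
ee_pos: [518.2, -288.2, 64.9]
force: [-0.3, 1.2, 3.4]
gripper_width: 49.6
time_s: 47.88
ee_pos: [517.5, -287.9, 63.8]
force: [-0.2, -0.2, 0.9]
gripper_width: 72.7
time_s: 48.3
ee_pos: [521.2, -290.4, 211.7]
force: [0.8, -1.3, 0.4]
gripper_width: 75.0
[ 208.35234472 -480.35308531  203.40382671]
```

View pics/cmp.png

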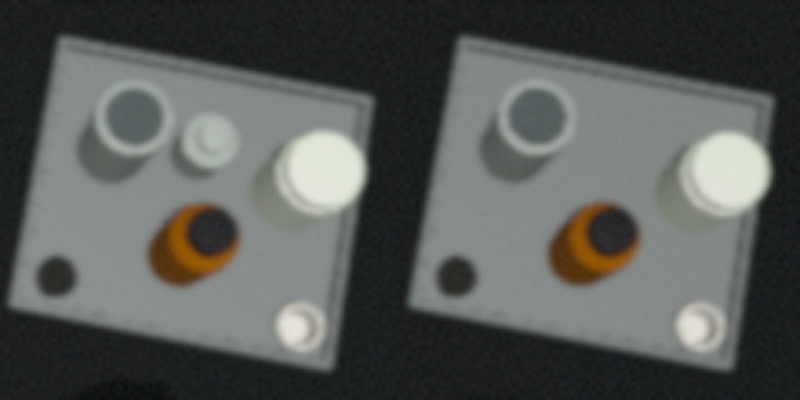

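View pics/s4.png

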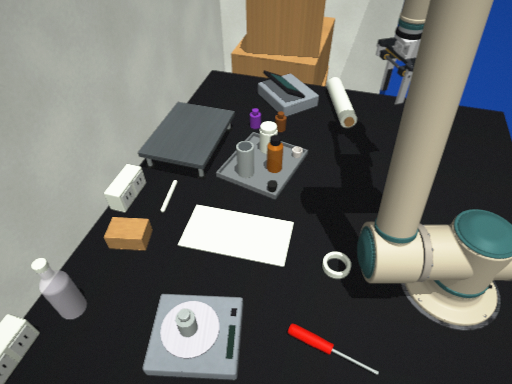

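The before/after comparison shows shifts of only about 2 mm for the can (134→136), 0–1 mm for the bottle and 4 mm for the jar (321→327). Stopper and crucible have not moved, the weight stands on the pan, and the arm is clear.

```bash
python3 -c "
from h import *
s=bot.read_state();print(s['time_s'],s['force'],np.abs(s['dq']).max())
print(bot.finish_job())"
```

```text
49.2333 [-0.29985056  0.46675595  0.44554937] 0.0589259867367467
the job is handed in; nothing more can be done
None
```

I moved the bottle, can and jar onto the white board, put the weight upright in the middle of the pan, then put the jar, can and bottle back in the tray. The job was handed in at 49.2 s of the 149 s allowed; the hand-in gives no verdict.

**Last checks:**
- **Weight:** about 2 mm from the pan's middle, measured in the wrist view at release. The last side view still shows it upright there.
- **Containers:** about 4 mm (jar), 2 mm (can) and 1 mm or less (bottle) from their starting spots, by comparing top views before and after. The limit is 15 mm.
- **Stopper and crucible:** no visible shift.
- **Robot:** clear of everything, with the gripper open. A small residual joint speed (0.06 rad/s) remained just before hand-in.

No check failed or disagreed. One contact was firmer than the rest: setting the jar on the board read 28 N at the wrist, below the 120 N limit.

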